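# Unload the dowel drying unit

### The arm

A 6-joint arm with a two-finger parallel gripper is mounted at the origin on the work surface; the furniture and walls round the work are solid. World frame = base frame: x ahead of the robot, y to its left, z up, the work surface at z = 0. Lengths are in m, angles in rad, forces in N, time in s.
With the tool pointing down it reaches from about 0.275 to 0.875 m from the base axis. Payload 12.5 kg.
Tool frame: the origin (TCP) lies on the centre line of the jaws, within the pads' length; the fingertips stand robot.tip_extent ahead of it and the grasp point (between the pads) lies 5 mm behind it (robot.tip_extent is the distance from the TCP to the fingertips, in m); z points along the fingers, y is the line along which they close (so a half turn about z gives the same grasp; the last joint's range is limited). The gripper opens to 85 mm and grips with 20 to 120 N. Pads are 22 mm wide; open, the fingers measure 114 mm over their backs; the gripper's body (76 mm by 85 mm) begins 54 mm behind the grasp point. The pads swing forward as they close: fully open they stand 13 mm farther back than shut.
Start: joints at [1.178, 0.351, 1.652, -0, 1.139, -0.085], TCP at [0.167, 0.524, 0.245] pointing down, gripper open.
Joint ranges: [-2.75, 2.75], [-0.79, 2.1], [0.01, 2.65], [-1.57, 4.71], [0.07, 3.14], [-2.87, 2.87]. Speed limits (rad/s): [2.22, 2.22, 2.79, 3.14, 3.14, 3.14].

### API

Orientations are given as a unit quaternion [w, x, y, z].
In Python, from rig import readout, imaging, order, robot gives the robot as it stands.
- The arm moves only by the tool play_rows, never from a script. Its argument "deltas" is a list of rows, each an object with "gripper": the closure, from -1 (fully open) to 1 (shut), so that 0 is half open; "delta_pos": the shift along the tool's x, y, z in m, a list of three; "turn": the turn, a rotation vector about the tool's x, y, z in degrees, a list of three. A call has 1 to 12 rows; each row is the pose to reach, as a shift and turn from the pose commanded when the call began, along the tool's axes at that moment; what a row does not reach only later rows make up. A row lasts 1/8 s, in which the tool goes at most 62.5 mm and 10.7 degrees, less where a joint would pass 70% of its speed; a pose out of reach is approached as far as the arm can. A call with a gripper value outside its range is refused whole. The fingers move at their own pace and stop on an object; "force" is the grip in N (left out, the last holds). Time passes only in rows, so rows that repeat a pose let the fingers close. It gives the time, the measured TCP pose, the force, the opening and the grip force at its end, in the units of the state.
- readout.sense(): the state, without advancing time (a new reading comes with each control period).
- imaging.capture(name): name is "side" or "top" or "wrist"; returns the picture (384x512x3 uint8, red, green, blue); there is no depth.
- imaging.camera_model(name): a dict with "K" (3x3 intrinsics, pixels), "k1" (the pictures are not rectified: a ray, as slopes to the right and down, at radius r is drawn at 1 + k1 r^2 times it, then the intrinsics apply), "world_to_cam" (4x4, takes a point from world to camera coordinates); the wrist camera has in their place "T_tool_cam" (4x4, takes a point from camera to tool coordinates, whose origin is the TCP and whose axes are the flange's). Camera axes: x right, y up, looking along -z (the intrinsics and any distortion apply to the point x, -y, -z); pixel columns grow to the right and rows downward; lengths in m; the calibration is good to about 2 mm. A picture is of the moment at which its call begins: read the wrist's pose just before it. camera_model takes no time and is no camera call.
- order.close_job(): hands the job in; it is judged then, once.
The state is a dict: "time": time; "joints": joint angles; "joint_velocities": joint speeds; "effort": joint torques, N m; "eef_pos": TCP position; "ee_rot": TCP orientation; "wrist_force": force on the tool from outside, world axes, zero at the start; "torque": the same for the moment, N m; "opening": finger opening in m; "gripper_force": force on a finger pad.
Only numpy, scipy, OpenCV 4.12 (cv2) and the standard library are available. Lean on these libraries where they do the work, as an engineer would, in place of code of your own. Each camera call takes 0.05 s, during which the arm holds its last target. There are 200 camera calls.

### The job

The varnished dowels in the drying unit's tubes are dry: stop the unit first by twisting the knob on its control box clockwise to its stop and letting it spring back. Then draw every dowel lengthwise out of its tube, regripping as you go, and lay it flat, lengthwise in the brown wooden tray; when all are in, twist the knob to its stop once more and let it spring back to restart the unit. Leave the glue bottle and the glass mug standing where they are, and keep the tray upright.

Things in the scene. Friction and masses are not known exactly. Their poses are not given: they have to be found in the camera images.
- dryer: drying unit, fixed: grey chassis 190 x 385 mm, top at z = 0.050, grey blower box (y 0.230 to 0.295 m, top z = 0.117) at its +y end, three level tubes along y at x = -0.06, 0, +0.06 m, then an open gap (y = -0.040 to +0.060, empty above the chassis) and a notched wooden rest. Origin on the table under the middle of the gap, z up. Dowels are drawn along -y, through the notches
- dryer_mouth (a point): centre of the middle tube's mouth, at dryer y = +0.060, z = 0.087; axes as dryer. The tubes are square aluminium, 20 mm outside, 16 mm bore, 170 mm long, closed at the back, open toward -y; bore floor at z = 0.079, tube tops at z = 0.097
- dryer_rest (a point): middle of the floor of the rest's middle notch, at dryer y = -0.045, z = 0.0775; axes as dryer. The rest is a plate 10 mm thick (y -0.050 to -0.040) with a notch 22 mm wide, open at the top, opposite each tube; plate top at z = 0.1055: a dowel lifts out of its notch, but fingers holding a dowel cannot pass the plate
- knob_grip (a point): point on the axis of the control box's knob at the height to grip it, 70 mm above the table. The knob is a black bar 42 x 14 mm, its top 12 mm above this point, on a round skirt 44 mm across whose top is 18 mm below it; white mark at one end. The point turns with the knob: x along the bar, y across it, z up. The control box is fixed, grey, 70 x 70 x 40 mm
- knob (a joint): turn of the knob in rad: 0 at rest, grows clockwise seen from above to a hard stop at 1.2; a spring brings it back when let go (0.04 N m at rest to 0.18 N m at the stop)
- painted_tray: brown wooden tray, loose, 0.7 kg, 261 x 181 mm, on a fixed plywood board 18 mm thick; origin at the centre of its underside, x along its length, y across, z up. Inside 240 (x) x 162 (y) mm, inner floor 6 mm above the origin. Wall at -y 62 mm high, wall at +y 26 mm high, end walls stepped from 66 mm (at -y) to 31 mm (at +y)
- wood_glue: yellow glue bottle with a red cap, 54 mm wide, 150 mm tall, standing loose; origin at the centre of its underside; bystander
- glass_mug: glass mug with a handle, 75 x 102 x 82 mm, standing loose; origin under its middle; bystander
- dowel1_center (a point): middle of a plain round wooden dowel, 12 mm diameter, 210 mm long, about 40 g, at the start lying in the tube at the dryer's x = -0.06 with 43 to 65 mm of it out in the gap, its axis 85 mm above the table; y is along the dowel. It slides freely. May be absent
- dowel2_center (a point): middle of a plain round wooden dowel, 12 mm diameter, 210 mm long, about 40 g, at the start lying in the middle tube with 43 to 65 mm of it out in the gap, its axis 85 mm above the table; y is along the dowel. It slides freely. May be absent
- dowel3_center (a point): middle of a plain round wooden dowel, 12 mm diameter, 210 mm long, about 40 g, at the start lying in the tube at the dryer's x = +0.06 with 43 to 65 mm of it out in the gap, its axis 85 mm above the table; y is along the dowel. It slides freely. May be absent
Mind the look-alikes: they are no part of the job. Leave any blue look-alike of the part that bears knob_grip alone.

How it is judged:
On the way, in this order (a step that is already met when the one before it is completed fails the run):
1. with the dowels still in their tubes, the knob is twisted to its stop (past 1.1 rad) (value of joint knob above 1.1 rad and y of each of dowel1_center, dowel2_center, dowel3_center in the frame of dryer above 0.07 m), for 0.1 s.
2. the knob has sprung back (below 0.1 rad) (value of joint knob below 0.1 rad), for 0.2 s.
3. every dowel lies in the tray (x of dowel1_center in the frame of painted_tray between -0.025 and 0.025 m and y of dowel1_center in the frame of painted_tray between -0.082 and 0.082 m and z of dowel1_center in the frame of painted_tray between 0 and 0.04 m and angle between dowel1_center's own y axis and vertical between 1.42 and 1.72 rad and x of dowel2_center in the frame of painted_tray between -0.025 and 0.025 m and y of dowel2_center in the frame of painted_tray between -0.082 and 0.082 m and z of dowel2_center in the frame of painted_tray between 0 and 0.04 m and angle between dowel2_center's own y axis and vertical between 1.42 and 1.72 rad and x of dowel3_center in the frame of painted_tray between -0.025 and 0.025 m and y of dowel3_center in the frame of painted_tray between -0.082 and 0.082 m and z of dowel3_center in the frame of painted_tray between 0 and 0.04 m and angle between dowel3_center's own y axis and vertical between 1.42 and 1.72 rad), for 0.2 s.
4. the knob is twisted to its stop again, the dowels being in the tray (all of step 3 and value of joint knob above 1.1 rad), for 0.1 s.
5. the knob has sprung back again (value of joint knob below 0.1 rad), for 0.2 s.
At the end, for the whole second after the job is handed in: every dowel lies in the upright tray along its length (middle within 25 mm of the tray's middle lengthwise and between its side walls, at most 40 mm above its underside, within 8 degrees of level), at rest, and the knob is back below 0.1 rad (all of step 3 and value of joint knob below 0.1 rad and linear speed of each of dowel1, dowel2, dowel3 below 0.03 m/s and angle between painted_tray's own z axis and vertical below 0.1 rad); the robot touches nothing.
It fails at once if the glue bottle is shoved more than 4 cm or knocked over (distance of wood_glue from where it was at the start of the episode above 0.04 m or angle between wood_glue's own z axis and vertical above 0.6 rad).
It fails at once if the glass mug is shoved more than 4 cm or knocked over (distance of glass_mug from where it was at the start of the episode above 0.04 m or angle between glass_mug's own z axis and vertical above 0.6 rad).
It fails at once if the tray is tipped over (angle between painted_tray's own z axis and vertical above 0.6 rad).
Of dowel1, dowel2, dowel3 only 2 to 3 are there at a start; the rules pass over those that are not, and their reading is None.
At some moment in a run one of painted_tray may be knocked a few centimetres aside while the robot is not near it.
Once in a run the grip may slacken for a moment while it holds something.
It also fails if it takes over 210 s, if anything falls off the work surface, if the arm or the gripper's body presses on something with over 40 N, if the wrist force passes 120 N, or if a joint passes its speed limit or range.

## Working session

There is one attempt and no reset: what is moved stays moved. The work goes in short steps, Python scripts to look and compute and a tool call to move; the robot and the scene stay as the last step left them, time stands still between calls to the robot, and variables do not carry over. Pictures are saved under pics/ and viewed, at most 14 in all, crops included, and the job is handed in when it is done.

Besides the shell and the picture viewer there is one more tool, called after "Emit:" as a command line: name --argument value ..., lists and objects as JSON in quotes. play_rows: Moves the arm, as the interface text tells. Its arguments: {"type":"object","properties":{"deltas":{"type":"array","items":{"type":"object","properties":{"gripper":{"type":"number"},"delta_pos":{"type":"array","items":{"type":"number"}},"turn":{"type":"array","items":{"type":"number"}}}}},"force":{"type":"number"}},"required":["deltas"]}

```bash
ls; mkdir -p pics; cat > h.py <<'E'
import numpy as np, cv2
from scipy.spatial.transform import Rotation as R
from rig import readout, imaging, order, robot
def Rq(q): return R.from_quat([q[1],q[2],q[3],q[0]]).as_matrix()
def cam(name,s=None):
    m=imaging.camera_model(name)
    if name=='wrist':
        T=np.eye(4); T[:3,:3]=Rq(s['ee_rot']); T[:3,3]=s['eef_pos']
        c2w=T@np.array(m['T_tool_cam'])
    else: c2w=np.linalg.inv(np.array(m['world_to_cam']))
    return np.array(m['K']),m['k1'],c2w
def ray(c,u,v):
    K,k1,T=c
    x=(u-K[0,2])/K[0,0]; y=(v-K[1,2])/K[1,1]; d=np.hypot(x,y); r=d
    for _ in range(30): r=d/(1+k1*r*r)
    f=r/d if d>0 else 1
    return T[:3,3],T[:3,:3]@np.array([x*f,-y*f,-1])
def onz(c,u,v,z):
    o,d=ray(c,u,v); return o+d*(z-o[2])/d[2]
def proj(c,p):
    K,k1,T=c
    q=np.linalg.inv(T)@np.append(p,1); x,y=q[0]/-q[2],-q[1]/-q[2]; f=1+k1*(x*x+y*y)
    return np.array([K[0,0]*x*f+K[0,2],K[1,1]*y*f+K[1,2]])
def snap(name,fn=None):
    s=readout.sense(); im=imaging.capture(name)
    if fn: cv2.imwrite('pics/'+fn,cv2.cvtColor(im,cv2.COLOR_RGB2BGR))
    return im,cam(name,s)
def save(im,fn,box,k): 
    a,b,c,d=box; cv2.imwrite('pics/'+fn,cv2.cvtColor(cv2.resize(im[b:d,a:c],None,fx=k,fy=k,interpolation=cv2.INTER_CUBIC),cv2.COLOR_RGB2BGR))
E
python3 - <<'E'
from h import *
for n in ('top','side'):
    im,c=snap(n,n+'0.png'); print(n,c[0].tolist(),c[1],c[2].round(3).tolist())
print(imaging.camera_model('wrist')); print(readout.sense()); print(robot.tip_extent)
E
```

```text
pics
top [[480.2437440126551, 0.0, 245.80561444617044], [0.0, 480.2437440126551, 185.0092335438632], [0.0, 0.0, 1.0]] -0.0006942803665577922 [[0.028, 0.991, -0.131, 0.366], [-1.0, 0.027, -0.005, -0.002], [-0.002, 0.131, 0.991, 1.314], [0.0, 0.0, 0.0, 1.0]]
side [[416.50400452153997, 0.0, 249.2812184014492], [0.0, 416.50400452153997, 192.038943454034], [0.0, 0.0, 1.0]] -0.1326602438818661 [[0.912, 0.216, -0.35, 0.115], [-0.411, 0.505, -0.759, -0.907], [0.013, 0.836, 0.549, 0.729], [0.0, 0.0, 0.0, 1.0]]
{'K': array([[337.47909875,   0.        , 259.84683333],
       [  0.        , 337.47909875, 192.89204274],
       [  0.        ,   0.        ,   1.        ]]), 'k1': -0.04945299297266509, 'T_tool_cam': array([[-5.73619343e-04,  9.45007414e-01,  3.27048403e-01,
         8.58487758e-02],
       [ 9.99999814e-01,  4.73766810e-04,  3.84976922e-04,
        -5.36231441e-04],
       [ 2.08861367e-04,  3.27048563e-01, -9.45007510e-01,
        -1.29147932e-01],
       [ 0.00000000e+00,  0.00000000e+00,  0.00000000e+00,
         1.00000000e+00]])}
{'time': 0.1, 'joints': array([ 1.17839427e+00,  3.51174394e-01,  1.65233459e+00,  4.91433379e-06,
        1.13908908e+00, -8.45802428e-02]), 'joint_velocities': array([-0.00043858, -0.0032743 , -0.00131412,  0.00064635,  0.0026509 ,
       -0.00096264]), 'effort': array([ 2.05237025e-04, -5.06838799e+01, -2.91873622e+01, -1.03385912e-04,
        2.63218979e-03, -2.74049643e-05]), 'eef_pos': array([0.16650204, 0.52390991, 0.2448263 ]), 'ee_rot': array([-1.20925477e-04,  1.53304968e-01,  9.88178797e-01, -4.87949199e-04]), 'wrist_force': array([ 0.04957807,  0.02415441, -0.10237038]), 'torque': array([ 0.02327187, -0.0053159 ,  0.05078586]), 'gripper_force': 0.0, 'opening': 0.08552812120041722}
0.014
```

View pics/top0.png

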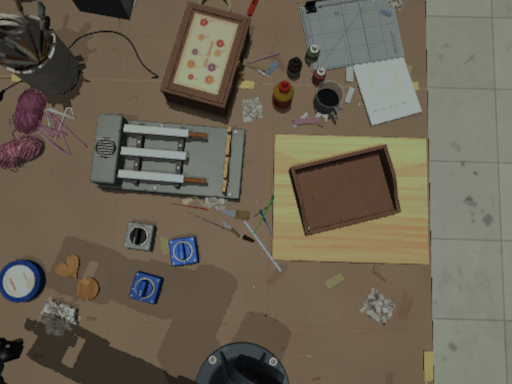

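View pics/side0.png

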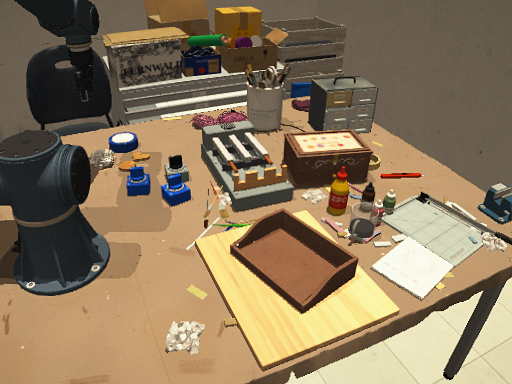

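The top view shows the dryer around (170,157), with dowels visible at about (197,136) and (197,182); the middle tube looks empty. The tray is at (345,190), the glue bottle at (283,95) and the mug at (328,97). Things that could be taken for the knob: the grey box at (140,236), and blue boxes at (183,251) and (146,287). I choose the grey one and check it in a close crop.

```bash
python3 - <<'E'
from h import *
im,c=snap('top'); save(im,'crop1.png',(90,105,280,275),4)
hsv=cv2.cvtColor(im,cv2.COLOR_RGB2HSV)
# dowels in gap
roi=np.zeros(im.shape[:2],np.uint8); roi[120:195,186:216]=1
m=((hsv[...,0]<20)&(hsv[...,1]>110)&(hsv[...,2]>50)).astype(np.uint8)*roi
n,l,st,ce=cv2.connectedComponentsWithStats(m)
for i in range(1,n):
    if st[i,4]>20:
        r=cv2.minAreaRect(np.argwhere(l==i)[:,::-1].astype(np.float32)); print('dow',st[i],r,onz(c,*ce[i],.089))
# tubes (white)
roi[:]=0; roi[115:195,110:192]=1
m=((hsv[...,1]<40)&(hsv[...,2]>170)).astype(np.uint8)*roi
n,l,st,ce=cv2.connectedComponentsWithStats(m)
for i in range(1,n):
    if st[i,4]>100:
        p=np.argwhere(l==i)[:,::-1].astype(np.float32)
        vx,vy,x0,y0=cv2.fitLine(p,cv2.DIST_L2,0,.01,.01).ravel()
        t=(p-[x0,y0])@[vx,vy]; a=onz(c,*(np.array([x0,y0])+t.min()*np.array([vx,vy])),.097); b=onz(c,*(np.array([x0,y0])+t.max()*np.array([vx,vy])),.097)
        print('tube',st[i],a.round(4),b.round(4),np.linalg.norm(a-b),np.degrees(np.arctan2(*(a-b)[[1,0]])))
print('knob',onz(c,140,236,.082))
# tray
m=((hsv[...,0]<15)&(hsv[...,1]>90)&(hsv[...,2]<140)).astype(np.uint8); m[:, :285]=0; m[:145]=0;m[240:]=0; m[:,402:]=0
r=cv2.minAreaRect(np.argwhere(cv2.morphologyEx(m,cv2.MORPH_OPEN,np.ones((3,3))))[:,::-1].astype(np.float32)); print('tray',r)
for q in cv2.boxPoints(r): print(q,onz(c,*q,.018+.045).round(3))
E
```

```text
dow [189 133  18   5  66] ((197.47586059570312, 134.7896728515625), (17.190414428710938, 3.8200924396514893), 4.763641834259033) [0.65734704 0.1351147  0.089     ]
dow [186 178  20   5  80] ((195.5, 180.0), (4.0, 19.0), 90.0) [0.53758903 0.13473973 0.089     ]
knob [0.3907921  0.27081373 0.082     ]
tray ((345.8557434082031, 189.3868865966797), (69.85699462890625, 101.6934585571289), 76.75948333740234)
[288.36066 167.03279] [ 0.583 -0.106  0.063]
[387.35083 143.74098] [ 0.653 -0.368  0.063]
[403.35083 211.74098] [ 0.473 -0.408  0.063]
[304.36066 235.03279] [ 0.405 -0.151  0.063]
```

View pics/crop1.png

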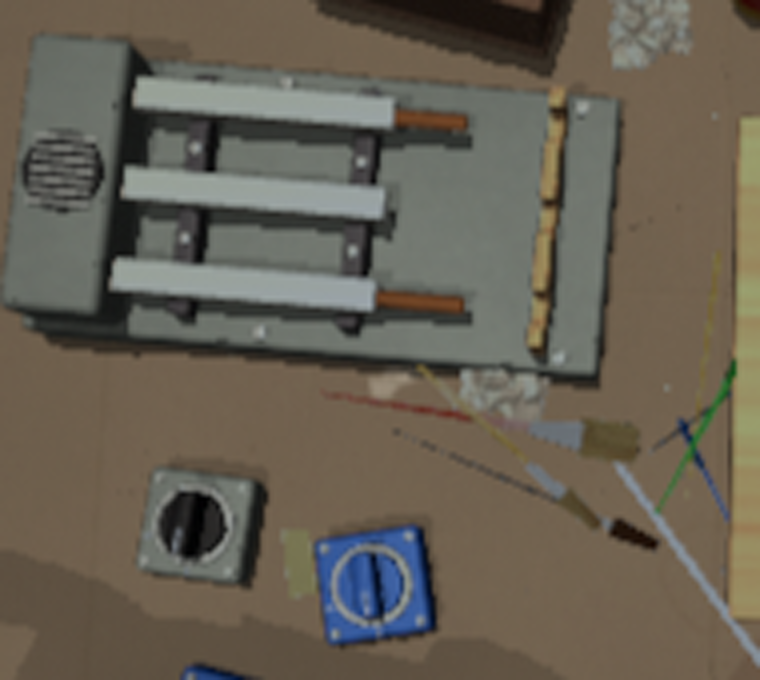

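The crop confirms the grey box at (140,236), with a black bar knob whose white mark points down in the image. The blue ones are look-alikes. Dowels are only in the x=±0.06 tubes (tips at image (207,135) and (206,181)); the middle tube is empty. Next I compute the poses and go above the knob.

```bash
python3 - <<'E'
from h import *
c=cam('top')
g=lambda x,y,z: onz(c,90+x/4-.4,105+y/4-.4,z)
M=[g(396,112,.097),g(385,203,.097),g(375,294,.097)]; B=[g(133,92,.097),g(122,183,.097),g(111,274,.097)]
for m,b in zip(M,B): print(m.round(4),b.round(4),np.linalg.norm(m-b),np.degrees(np.arctan2(*(b-m)[[1,0]])))
d=M[0]-M[2]; print('xdir',np.linalg.norm(d),np.degrees(np.arctan2(d[1],d[0])))
a=[g(558,88,.1055),g(537,348,.1055)]; d=a[0]-a[1]; print('rest',a,np.linalg.norm(d),np.degrees(np.arctan2(d[1],d[0])))
print('dowel tips',g(468,121,.085).round(4),g(464,304,.085).round(4))
a,b=g(195,492,.082),g(187,552,.082);d=a-b
print('knob',(a+b)/2,np.linalg.norm(d),np.degrees(np.arctan2(d[1],d[0])))
box=[g(*p,.04) for p in ((156,468),(262,480),(250,584),(140,570))]; print('box',np.mean(box,0))
for i in range(4):
  d=box[i]-box[i-1]; print(np.linalg.norm(d),np.degrees(np.arctan2(d[1],d[0])))
s=readout.sense()
t=np.array([.391,.271,.245]); print('tool delta',Rq(s['ee_rot']).T@(t-s['eef_pos']))
E
```

```text
[0.6604 0.1565 0.097 ] [0.6691 0.3279 0.097 ] 0.1716038157559391 87.11018119168077
[0.6003 0.161  0.097 ] [0.6088 0.3313 0.097 ] 0.17051874030427475 87.14414474615296
[0.5409 0.1648 0.097 ] [0.5492 0.3347 0.097 ] 0.1700864946460145 87.19420340868079
xdir 0.11983662327007596 -3.964893179588229
rest [array([0.67705761, 0.05162319, 0.1055    ]), array([0.50794374, 0.05949049, 0.1055    ])] 0.1692967672250507 -2.6635213015207353
dowel tips [0.6586 0.1107 0.085 ] [0.5377 0.1087 0.085 ]
knob [0.39292736 0.27770599 0.082     ] 0.03831149400612326 -4.3798205736786455
box [0.39182161 0.27987107 0.04      ]
0.06753960808466643 -5.550001007537232
0.07089277666145068 -94.84760755627079
0.06848397294497426 176.38810167334967
0.07320357440151457 84.42172036130285
tool delta [-2.90583213e-01 -1.73039846e-01 -6.51908631e-06]
```

Emit:
play_rows --deltas '[{"delta_pos": [-0.04, -0.023, 0], "turn": [0, 0, -3], "gripper": -1}, {"delta_pos": [-0.085, -0.049, 0], "turn": [0, 0, -6], "gripper": -1}, {"delta_pos": [-0.13, -0.075, 0.02], "turn": [0, 0, -9], "gripper": -1}, {"delta_pos": [-0.175, -0.1, 0.04], "turn": [0, 0, -13], "gripper": -1}, {"delta_pos": [-0.22, -0.126, 0.06], "turn": [0, 0, -13], "gripper": -1}, {"delta_pos": [-0.265, -0.151, 0.08], "turn": [0, 0, -13], "gripper": -1}, {"delta_pos": [-0.289, -0.165, 0.09], "turn": [0, 0, -13], "gripper": -1}, {"delta_pos": [-0.289, -0.165, 0.09], "turn": [0, 0, -13], "gripper": -1}, {"delta_pos": [-0.289, -0.165, 0.09], "turn": [0, 0, -13], "gripper": -1}]' --force 40

```text
time: 1.27
eef_pos: [0.3917, 0.2797, 0.1554]
ee_rot: [-0.0, 0.04, 0.999, 0.0]
wrist_force: [0.4, 0.2, -1.0]
opening: 0.0856
gripper_force: 0.0
```

```bash
python3 - <<'E'
from h import *
im,c=snap('wrist','w1.png'); s=readout.sense(); print(s['eef_pos'],s['ee_rot'],s['joints'],proj(c,[.392,.279,.082]))
E
```

```text
[0.39164098 0.27997585 0.15557312] [1.00991908e-04 4.00977891e-02 9.99195746e-01 1.36730860e-04] [ 5.23838375e-01  3.50272602e-01  1.91011308e+00  1.59665731e-04
  8.80890099e-01 -9.66842469e-01] [259.2605871  216.33223358]
```

View pics/w1.png

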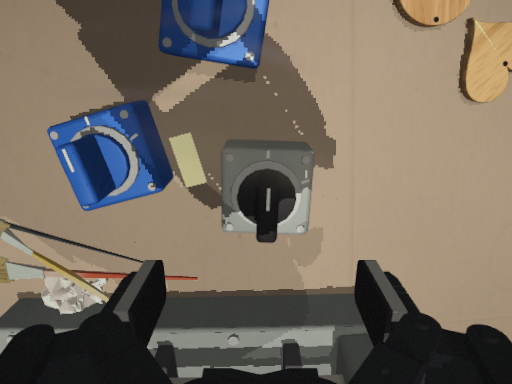

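The grey knob is centred near (267,200), its bar pointing along the image's vertical, with the white mark at (268,198). I compute where it sits relative to the TCP.

```bash
python3 - <<'E'
from h import *
s=readout.sense();c=cam('wrist',s)
for p,z in (((267,240),.082),((268,200),.082),((266,196),.052),((267,187),.04)): 
    w=onz(c,*p,z); print(p,w,Rq(s['ee_rot']).T@(w-s['eef_pos']))
im=imaging.capture('wrist'); g=cv2.cvtColor(im,cv2.COLOR_RGB2GRAY)
m=(g<38).astype(np.uint8); m[:,:225]=0;m[:,310:]=0;m[:150]=0;m[250:]=0
k=cv2.morphologyEx(m,cv2.MORPH_OPEN,np.ones((7,7)))
n,l,st,ce=cv2.connectedComponentsWithStats(k); print(st[1:],ce[1:])
# box top corners -> mean
for q in ((224,143),(311,143),(309,234),(222,232)): print(onz(c,*q,.04).round(4))
E
```

```text
(267, 240) [0.40950665 0.28304269 0.082     ] [-0.01754843  0.00446787  0.07357773]
(268, 200) [0.38111951 0.28578067 0.082     ] [0.01096683 0.00492236 0.07357242]
(266, 196) [0.38901564 0.28443235 0.052     ] [0.00299377 0.00420266 0.10357374]
(267, 187) [0.38609414 0.28562754 0.04      ] [0.00600394 0.00515652 0.11557343]
[[ 238  176   56   59 1851]] [[261.363047   201.33873582]]
[0.3498 0.2568 0.04  ]
[0.3549 0.3202 0.04  ]
[0.4284 0.3163 0.04  ]
[0.421  0.2469 0.04  ]
```

Emit:
play_rows --deltas '[{"delta_pos": [0.003, 0.004, 0.03], "turn": [0, 0, 0], "gripper": -1}, {"delta_pos": [0.003, 0.004, 0.06], "turn": [0, 0, 0], "gripper": -1}, {"delta_pos": [0.003, 0.004, 0.085], "turn": [0, 0, 0], "gripper": -1}, {"delta_pos": [0.003, 0.004, 0.085], "turn": [0, 0, 0], "gripper": -0.3}, {"delta_pos": [0.003, 0.004, 0.085], "turn": [0, 0, 0], "gripper": 0.3}, {"delta_pos": [0.003, 0.004, 0.085], "turn": [0, 0, 0], "gripper": 1}, {"delta_pos": [0.003, 0.004, 0.085], "turn": [0, 0, 0], "gripper": 1}, {"delta_pos": [0.003, 0.004, 0.085], "turn": [0, 0, 0], "gripper": 1}, {"delta_pos": [0.003, 0.004, 0.085], "turn": [0, 0, 0], "gripper": 1}]' --force 40

```text
time: 2.5
eef_pos: [0.3898, 0.2845, 0.0713]
ee_rot: [0.001, 0.041, 0.999, 0.001]
wrist_force: [-2.9, 5.9, 6.5]
opening: 0.0135
gripper_force: 40.4
```

Emit:
play_rows --deltas '[{"delta_pos": [0, 0, 0], "turn": [0, 0, 8], "gripper": 1}, {"delta_pos": [0, 0, 0], "turn": [0, 0, 18], "gripper": 1}, {"delta_pos": [0, 0, 0], "turn": [0, 0, 28], "gripper": 1}, {"delta_pos": [0, 0, 0], "turn": [0, 0, 38], "gripper": 1}, {"delta_pos": [0, 0, 0], "turn": [0, 0, 48], "gripper": 1}, {"delta_pos": [0, 0, 0], "turn": [0, 0, 58], "gripper": 1}, {"delta_pos": [0, 0, 0], "turn": [0, 0, 66], "gripper": 1}, {"delta_pos": [0, 0, 0], "turn": [0, 0, 71], "gripper": 1}, {"delta_pos": [0, 0, 0], "turn": [0, 0, 71], "gripper": 1}, {"delta_pos": [0, 0, 0], "turn": [0, 0, 71], "gripper": 1}]'

```text
time: 3.75
eef_pos: [0.3919, 0.2869, 0.0714]
ee_rot: [0.001, 0.613, 0.79, 0.005]
wrist_force: [5.0, 23.9, -11.1]
opening: 0.0129
gripper_force: 39.2
```

```bash
python3 - <<'E'
from h import *
s=readout.sense(); print({k:np.round(s[k],3) for k in s}); A=Rq(s['ee_rot']); print(np.degrees(np.arctan2(A[1,1],A[0,1])))
im,c=snap('wrist','w2.png')
E
```

```text
{'time': np.float64(3.75), 'joints': array([0.535, 0.501, 1.952, 0.003, 0.679, 0.282]), 'joint_velocities': array([-0.   , -0.002,  0.   ,  0.   , -0.001,  0.   ]), 'effort': array([ -8.201, -51.073, -11.217,  -2.566,   4.161,   0.445]), 'eef_pos': array([0.392, 0.287, 0.071]), 'ee_rot': array([0.001, 0.613, 0.79 , 0.005]), 'wrist_force': array([  4.994,  23.877, -11.08 ]), 'torque': array([ 3.905, -0.78 ,  0.446]), 'gripper_force': np.float64(39.23), 'opening': np.float64(0.013)}
14.366122925832881
```

View pics/w2.png

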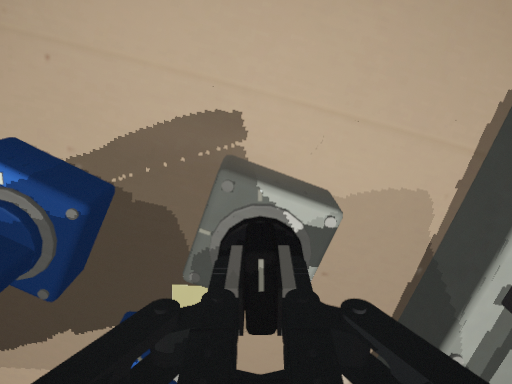

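The bar is still in the jaws and the whole body has turned about 71°, with the moment well above the spring's 0.18 N m, so the knob is at its stop. I release it, which lets it spring back, and lift.

Emit:
play_rows --deltas '[{"delta_pos": [0, 0, 0], "turn": [0, 0, 0], "gripper": 0.3}, {"delta_pos": [0, 0, 0], "turn": [0, 0, 0], "gripper": -1}, {"delta_pos": [0, 0, 0], "turn": [0, 0, 0], "gripper": -1}, {"delta_pos": [0, 0, 0], "turn": [0, 0, 0], "gripper": -1}, {"delta_pos": [0, 0, 0], "turn": [0, 0, 0], "gripper": -1}, {"delta_pos": [0, 0, -0.05], "turn": [0, 0, 0], "gripper": -1}, {"delta_pos": [0, 0, -0.1], "turn": [0, 0, 0], "gripper": -1}, {"delta_pos": [0, 0, -0.15], "turn": [0, 0, 0], "gripper": -1}, {"delta_pos": [0, 0, -0.15], "turn": [0, 0, 0], "gripper": -1}]'

```text
time: 4.92
eef_pos: [0.3906, 0.2843, 0.2236]
ee_rot: [0.001, 0.613, 0.79, 0.003]
wrist_force: [0.6, -0.6, -0.8]
opening: 0.0854
gripper_force: 0.0
```

```bash
python3 - <<'E'
from h import *
im,c=snap('top'); save(im,'k3.png',(90,105,280,275),4)
s=readout.sense(); A=Rq(s['ee_rot']); print(s['eef_pos'],np.degrees(np.arctan2(A[1,1],A[0,1])),s['joints'])
# dryer frame in world
a=np.radians(-2.9); o=np.array([.6005,.161])-.06*np.array([-np.sin(a),np.cos(a)])
D=lambda x,y:o+x*np.array([np.cos(a),np.sin(a)])+y*np.array([-np.sin(a),np.cos(a)])
for x in (-.06,.06): print(x,D(x,.036), A.T@(np.append(D(x,.036),.16)-s['eef_pos']))
for t in ((.6586,.1107),(.5377,.1087)):
    d=np.array(t)-o; print('tip y',-np.sin(a)*d[0]+np.cos(a)*d[1], np.cos(a)*d[0]+np.sin(a)*d[1])
E
```

```text
[0.38974986 0.28374933 0.221351  ] 14.359025081057846 [ 5.32712071e-01  2.55330736e-01  1.84970793e+00 -5.49372465e-05
  1.03374103e+00  2.82126844e-01]
-0.06 [0.53936261 0.14006631] [-0.17634343  0.10913902  0.06151746]
0.06 [0.65920893 0.13399516] [-0.21194669  0.22373538  0.06180231]
tip y 0.012703866152092477 0.06057041953825987
tip y 0.004589740982449462 -0.06007356486515483
```

View pics/k3.png

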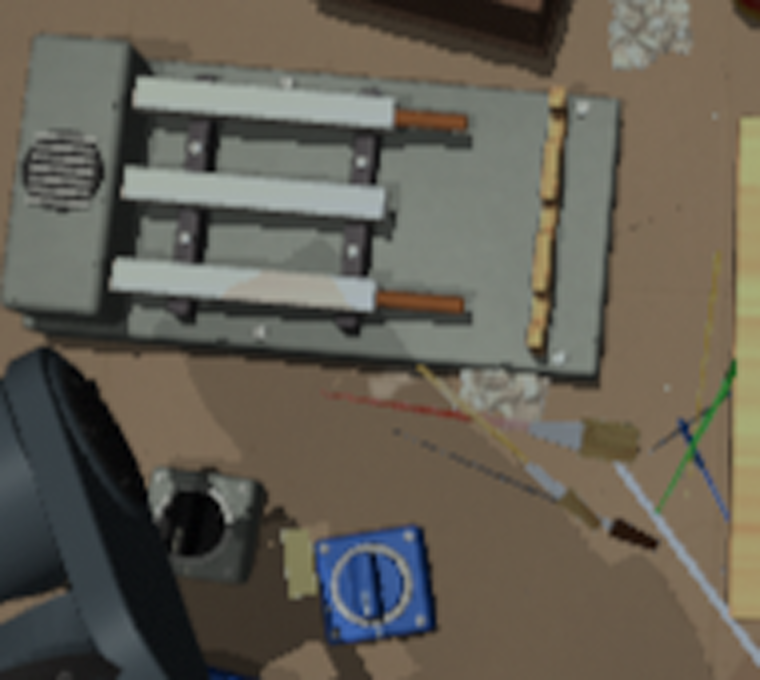

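The knob is back at rest with its bar in the original orientation (crop (192,522)), and both dowels are untouched, tips at crop (468,121) and (464,304). Next I go above the x=-0.06 dowel.

Emit:
play_rows --deltas '[{"delta_pos": [-0.04, 0.025, 0.0], "turn": [0, 0, 6], "gripper": -0.3}, {"delta_pos": [-0.085, 0.05, 0.01], "turn": [0, 0, 12], "gripper": -0.3}, {"delta_pos": [-0.13, 0.08, 0.03], "turn": [0, 0, 17.3], "gripper": -0.3}, {"delta_pos": [-0.165, 0.1, 0.05], "turn": [0, 0, 17.3], "gripper": -0.3}, {"delta_pos": [-0.176, 0.109, 0.061], "turn": [0, 0, 17.3], "gripper": -0.3}, {"delta_pos": [-0.176, 0.109, 0.061], "turn": [0, 0, 17.3], "gripper": -0.3}, {"delta_pos": [-0.176, 0.109, 0.061], "turn": [0, 0, 17.3], "gripper": -0.3}]'

```text
time: 5.85
eef_pos: [0.5379, 0.1411, 0.1595]
ee_rot: [-0.0, 0.725, 0.689, -0.0]
wrist_force: [0.9, 0.2, 0.9]
opening: 0.0557
gripper_force: 0.0
```

```bash
cat >> h.py <<'E'
a=np.radians(-2.9); X=np.array([np.cos(a),np.sin(a)]); Y=np.array([-np.sin(a),np.cos(a)]); o=np.array([.6005,.161])-.06*Y
D=lambda x,y:o+x*X+y*Y
def inD(p): d=np.array(p[:2])-o; return np.array([d@X,d@Y])
def st():
    s=readout.sense(); A=Rq(s['ee_rot']); print('eef',s['eef_pos'].round(4),'yaw',np.degrees(np.arctan2(A[1,1],A[0,1])).round(2),'D',inD(s['eef_pos']).round(4),'open',round(s['opening'],4),'j',s['joints'].round(2)); return s,A
E
python3 - <<'E'
from h import *
s,A=st(); im,c=snap('wrist','w4.png')
for p in (np.append(D(-.06,.0046),.085),np.append(D(-.06,.06),.097)): print(proj(c,p))
E
```

```text
eef [0.5379 0.1411 0.1595] yaw -2.88 D [-0.0615  0.0369] open 0.0557 j [0.17 0.46 1.72 0.   0.96 0.22]
[264.26356083 256.49434362]
[264.87497649 184.75882981]
```

View pics/w4.png

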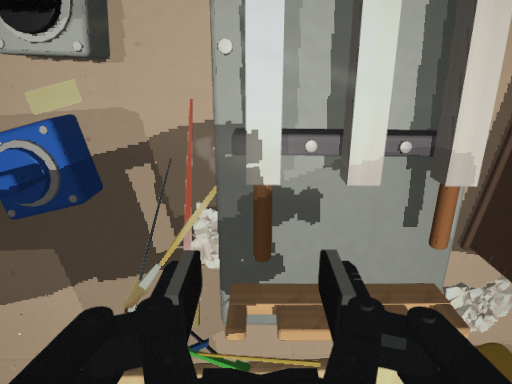

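The view matches the prediction within 1–2 mm (dowel tip at (262,262), mouth at (264,184)). Descending to grip.

Emit:
play_rows --deltas '[{"delta_pos": [0, 0, 0.035], "turn": [0, 0, 0], "gripper": -0.3}, {"delta_pos": [0, 0, 0.071], "turn": [0, 0, 0], "gripper": -0.3}, {"delta_pos": [0, 0, 0.071], "turn": [0, 0, 0], "gripper": 0.2}, {"delta_pos": [0, 0, 0.071], "turn": [0, 0, 0], "gripper": 1}, {"delta_pos": [0, 0, 0.071], "turn": [0, 0, 0], "gripper": 1}, {"delta_pos": [0, 0, 0.071], "turn": [0, 0, 0], "gripper": 1}, {"delta_pos": [-0.02, 0, 0.071], "turn": [0, 0, 0], "gripper": 1}, {"delta_pos": [-0.04, 0, 0.071], "turn": [0, 0, 0], "gripper": 1}, {"delta_pos": [-0.058, 0, 0.071], "turn": [0, 0, 0], "gripper": 1}, {"delta_pos": [-0.058, 0, 0.071], "turn": [0, 0, 0], "gripper": 1}]' --force 40

```text
time: 7.15
eef_pos: [0.5359, 0.0796, 0.0888]
ee_rot: [0.001, 0.726, 0.688, -0.0]
wrist_force: [-0.5, -4.6, 6.7]
opening: 0.0106
gripper_force: 39.7
```

```bash
python3 - <<'E'
from h import *
s,A=st(); print(s['gripper_force'],s['wrist_force'])
E
```

```text
eef [0.5359 0.0796 0.0888] yaw -3.03 D [-0.0604 -0.0246] open 0.0106 j [ 0.06  0.55  1.79 -0.    0.8   0.12]
39.66802775859833 [-0.50396081 -4.61213229  6.66734073]
```

Emit:
play_rows --deltas '[{"delta_pos": [0, 0, 0], "turn": [0, 0, 0], "gripper": 0.3}, {"delta_pos": [0, 0, 0], "turn": [0, 0, 0], "gripper": 0.3}, {"delta_pos": [0.035, 0, 0], "turn": [0, 0, 0], "gripper": 0.3}, {"delta_pos": [0.067, 0, 0], "turn": [0, 0, 0], "gripper": 0.3}, {"delta_pos": [0.067, 0, 0], "turn": [0, 0, 0], "gripper": 1}, {"delta_pos": [0.067, 0, 0], "turn": [0, 0, 0], "gripper": 1}, {"delta_pos": [0.067, 0, 0], "turn": [0, 0, 0], "gripper": 1}, {"delta_pos": [0.067, 0, 0], "turn": [0, 0, 0], "gripper": 1}, {"delta_pos": [0.045, 0, 0], "turn": [0, 0, 0], "gripper": 1}, {"delta_pos": [0.02, 0, 0], "turn": [0, 0, 0], "gripper": 1}, {"delta_pos": [0.002, 0, 0], "turn": [0, 0, 0], "gripper": 1}, {"delta_pos": [0.002, 0, 0], "turn": [0, 0, 0], "gripper": 1}]'

```text
time: 8.65
eef_pos: [0.5358, 0.0831, 0.0883]
ee_rot: [-0.0, 0.726, 0.688, -0.0]
wrist_force: [-0.7, -0.2, -0.0]
opening: 0.0101
gripper_force: 38.9
```

```bash
python3 - <<'E'
from h import *
s,A=st(); print(s['gripper_force'],s['wrist_force']); im,c=snap('wrist','w5.png')
E
```

```text
eef [0.5358 0.0831 0.0883] yaw -3.04 D [-0.0607 -0.021 ] open 0.0101 j [ 0.07  0.55  1.79 -0.    0.8   0.12]
38.94295871257782 [-0.67873539 -0.16399535 -0.04325945]
```

View pics/w5.png

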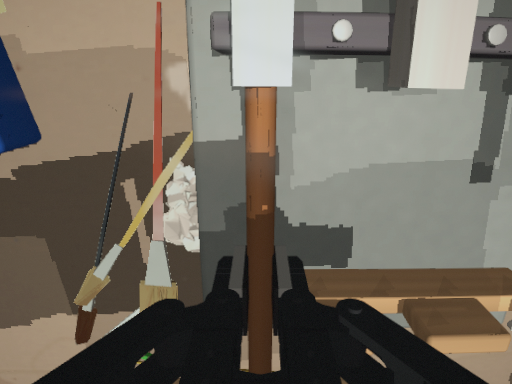

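The dowel runs straight from the tube mouth (262,85) through the jaws and past the rest, so the regrip works. One short pull more, then regrip outside the rest.

Emit:
play_rows --deltas '[{"delta_pos": [0, 0, 0], "turn": [0, 0, 0], "gripper": 0.3}, {"delta_pos": [0, 0, 0], "turn": [0, 0, 0], "gripper": 0.3}, {"delta_pos": [0.016, 0, 0], "turn": [0, 0, 0], "gripper": 0.3}, {"delta_pos": [0.016, 0, 0], "turn": [0, 0, 0], "gripper": 1}, {"delta_pos": [0.016, 0, 0], "turn": [0, 0, 0], "gripper": 1}, {"delta_pos": [0.016, 0, 0], "turn": [0, 0, 0], "gripper": 1}, {"delta_pos": [0.008, 0, 0], "turn": [0, 0, 0], "gripper": 1}, {"delta_pos": [0.0, 0, 0], "turn": [0, 0, 0], "gripper": 1}, {"delta_pos": [0.0, 0, 0], "turn": [0, 0, 0], "gripper": 1}, {"delta_pos": [0, 0, 0], "turn": [0, 0, 0], "gripper": 0.3}, {"delta_pos": [0, 0, 0], "turn": [0, 0, 0], "gripper": 0.3}, {"delta_pos": [0, 0, -0.045], "turn": [0, 0, 0], "gripper": 0.3}]'

```text
time: 10.2
eef_pos: [0.5341, 0.0842, 0.1314]
ee_rot: [-0.002, 0.725, 0.689, -0.002]
wrist_force: [-0.1, -0.3, -0.0]
opening: 0.0298
gripper_force: 0.0
```

Emit:
play_rows --deltas '[{"delta_pos": [0, 0, -0.005], "turn": [0, 0, 0], "gripper": 0.3}, {"delta_pos": [-0.045, 0, -0.005], "turn": [0, 0, 0], "gripper": 0.3}, {"delta_pos": [-0.045, 0, -0.005], "turn": [0, 0, 0], "gripper": 0.3}]'

```text
time: 10.58
eef_pos: [0.5331, 0.0376, 0.1378]
ee_rot: [-0.0, 0.726, 0.688, -0.0]
wrist_force: [0.7, 0.1, -0.5]
opening: 0.0304
gripper_force: 0.0
```

```bash
python3 - <<'E'
from h import *
s,A=st(); im,c=snap('wrist','w6.png')
for y in (.06,0.074,-.05,-.136): print(y,proj(c,np.append(D(-.06,y),.085)))
E
```

```text
eef [0.5331 0.0376 0.1378] yaw -3.05 D [-0.0611 -0.0666] open 0.0304 j [-0.02  0.46  1.79 -0.    0.89  0.04]
0.06 [264.48480186 -15.49286577]
0.074 [264.49441109 -48.49479136]
-0.05 [264.30217047 200.50781235]
-0.136 [264.11776562 321.88214148]
```

View pics/w6.png

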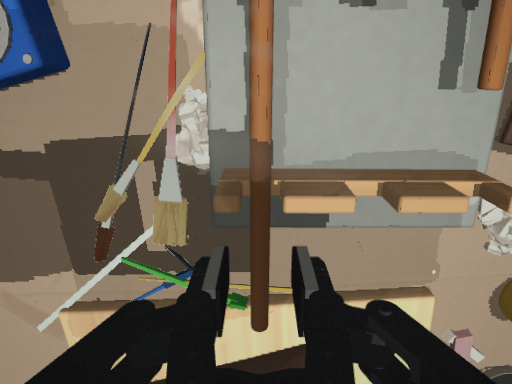

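The dowel's tip is at (260,330), i.e. dryer y≈-0.142, so it is level, resting in the notch with its tail just inside the tube. Grip here, pull clear and lift.

Emit:
play_rows --deltas '[{"delta_pos": [0, 0, 0.025], "turn": [0, 0, 0], "gripper": 0.3}, {"delta_pos": [0, 0, 0.05], "turn": [0, 0, 0], "gripper": 0.3}, {"delta_pos": [0, 0, 0.05], "turn": [0, 0, 0], "gripper": 1}, {"delta_pos": [0, 0, 0.05], "turn": [0, 0, 0], "gripper": 1}, {"delta_pos": [0, 0, 0.05], "turn": [0, 0, 0], "gripper": 1}, {"delta_pos": [0, 0, 0.05], "turn": [0, 0, 0], "gripper": 1}, {"delta_pos": [-0.015, 0, 0.05], "turn": [0, 0, 0], "gripper": 1}, {"delta_pos": [-0.03, 0, 0.05], "turn": [0, 0, 0], "gripper": 1}, {"delta_pos": [-0.03, 0, 0.05], "turn": [0, 0, 0], "gripper": 1}, {"delta_pos": [-0.03, 0, 0.03], "turn": [0, 0, 0], "gripper": 1}, {"delta_pos": [-0.03, 0, 0], "turn": [0, 0, 0], "gripper": 1}, {"delta_pos": [-0.03, 0, 0], "turn": [0, 0, 0], "gripper": 1}]' --force 60

```text
time: 12.12
eef_pos: [0.5329, 0.0092, 0.14]
ee_rot: [0.001, 0.725, 0.689, 0.001]
wrist_force: [-1.3, -0.1, -1.3]
opening: 0.0094
gripper_force: 58.5
```

```bash
python3 - <<'E'
from h import *
s,A=st(); print(s['gripper_force'],s['wrist_force'])
im,c=snap('top')
save(im,'t7.png',(180,105,430,285),3)
E
```

```text
eef [0.5329 0.0092 0.14  ] yaw -2.95 D [-0.0598 -0.095 ] open 0.0094 j [-0.07  0.45  1.79  0.    0.89 -0.02]
58.54513227939606 [-1.2664026  -0.05488201 -1.31610466]
```

View pics/t7.png

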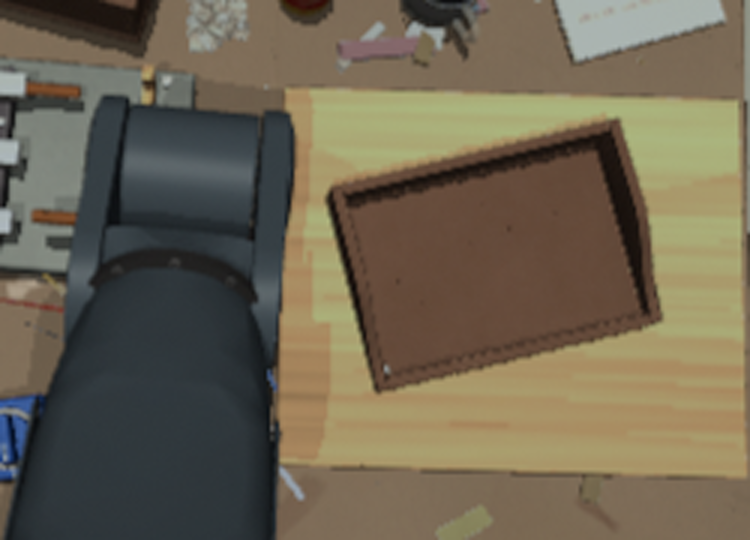

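```bash
cat >> h.py <<'E'
def tray(c,im):
    # outer top corners: image top-left, top-right, bottom-right, bottom-left
    pass
E
python3 - <<'E'
from h import *
c=cam('top')
g=lambda x,y,z: onz(c,180+x/3-.3,105+y/3-.3,z)
P=[g(330,192,.084),g(618,122,.084),g(660,320,.049),g(380,390,.049)]
for p in P: print(p.round(4))
for i,j in ((0,1),(3,2),(3,0),(2,1)): 
    d=P[j]-P[i]; print(np.linalg.norm(d[:2]),np.degrees(np.arctan2(-d[1],-d[0])) )
ct=np.mean(P,0)[:2]; d=(P[0]-P[1]+P[3]-P[2])[:2]; u=d/np.linalg.norm(d); v=np.array([u[1],-u[0]])
if v[0]<0: v=-v
print('centre',ct,'u yaw',np.degrees(np.arctan2(u[1],u[0])),v)
s,A=st()
for off in (.03,-.03):
    t=ct+off*v-.029*u; print(off,t,A.T@(np.append(t,.15)-s['eef_pos']))
E
```

```text
[ 0.5749 -0.1082  0.084 ]
[ 0.6435 -0.3577  0.084 ]
[ 0.4748 -0.4028  0.049 ]
[ 0.4068 -0.1576  0.049 ]
0.25875638109686383 105.36392163122281
0.2544655724703571 105.49384582520666
0.17519114215753537 -163.6242931630667
0.17459090992462153 -165.02920682596812
centre [ 0.52502087 -0.25656394] u yaw 105.42834061028366 [0.96396393 0.26603296]
eef [0.5322 0.0092 0.1387] yaw -2.95 D [-0.0605 -0.095 ] open 0.0098 j [-0.07  0.46  1.79  0.    0.89 -0.02]
0.03 [ 0.56165475 -0.2765379 ] [-0.28389091  0.04413427 -0.01120658]
-0.03 [ 0.50381691 -0.29249988] [-0.3028048  -0.01280656 -0.01128767]
```

Emit:
play_rows --deltas '[{"delta_pos": [-0.04, 0.006, -0.01], "turn": [0, 0, -3], "gripper": 1}, {"delta_pos": [-0.09, 0.014, -0.01], "turn": [0, 0, -7], "gripper": 1}, {"delta_pos": [-0.14, 0.022, -0.01], "turn": [0, 0, -11], "gripper": 1}, {"delta_pos": [-0.19, 0.03, -0.01], "turn": [0, 0, -15], "gripper": 1}, {"delta_pos": [-0.24, 0.038, -0.01], "turn": [0, 0, -18.4], "gripper": 1}, {"delta_pos": [-0.284, 0.044, -0.01], "turn": [0, 0, -18.4], "gripper": 1}, {"delta_pos": [-0.284, 0.044, -0.01], "turn": [0, 0, -18.4], "gripper": 1}, {"delta_pos": [-0.284, 0.044, -0.01], "turn": [0, 0, -18.4], "gripper": 1}]'

```text
time: 13.18
eef_pos: [0.5608, -0.2759, 0.1471]
ee_rot: [-0.001, 0.606, 0.796, -0.0]
wrist_force: [0.1, 0.1, -0.8]
opening: 0.0095
gripper_force: 58.6
```

```bash
python3 - <<'E'
from h import *
s,A=st(); print(s['gripper_force'],s['wrist_force'])
im,c=snap('side'); im2,c2=snap('wrist'); cv2.imwrite('pics/p8.png',cv2.cvtColor(np.hstack([cv2.resize(im[170:350,180:420],None,fx=1.6,fy=1.6),cv2.resize(im2,(384,288))]),cv2.COLOR_RGB2BGR))
E
```

```text
eef [ 0.5608 -0.2759  0.1471] yaw 15.45 D [-0.0176 -0.3783] open 0.0095 j [-0.53  0.59  1.53  0.    1.02 -0.8 ]
58.59412729740143 [ 0.05036166  0.11427238 -0.78009315]
```

View pics/p8.png

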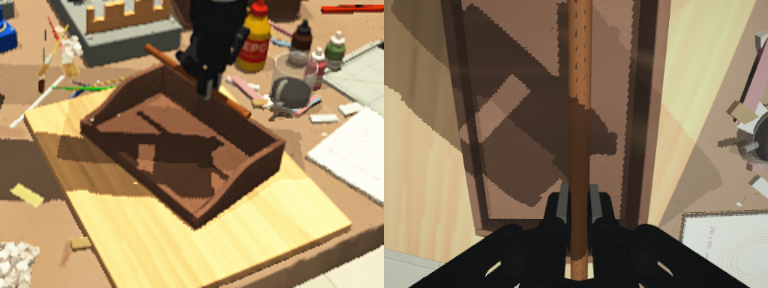

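The dowel is held level and parallel to the tray's long walls. Lower and release.

Emit:
play_rows --deltas '[{"delta_pos": [0, 0, 0.03], "turn": [0, 0, 0], "gripper": 1}, {"delta_pos": [0, 0, 0.06], "turn": [0, 0, 0], "gripper": 1}, {"delta_pos": [0, 0, 0.085], "turn": [0, 0, 0], "gripper": 1}, {"delta_pos": [0, 0, 0.1], "turn": [0, 0, 0], "gripper": 1}, {"delta_pos": [0, 0, 0.107], "turn": [0, 0, 0], "gripper": 1}, {"delta_pos": [0, 0, 0.107], "turn": [0, 0, 0], "gripper": 1}]'

```text
time: 14.02
eef_pos: [0.5615, -0.2765, 0.0415]
ee_rot: [0.0, 0.605, 0.796, 0.0]
wrist_force: [0.2, 0.0, -0.7]
opening: 0.0095
gripper_force: 58.6
```

Emit:
play_rows --deltas '[{"delta_pos": [0, 0, 0], "turn": [0, 0, 0], "gripper": 0.6}, {"delta_pos": [0, 0, 0], "turn": [0, 0, 0], "gripper": 0.4}, {"delta_pos": [0, 0, 0], "turn": [0, 0, 0], "gripper": 0.4}, {"delta_pos": [0, 0, -0.04], "turn": [0, 0, 0], "gripper": 0.4}, {"delta_pos": [0, 0, -0.09], "turn": [0, 0, 0], "gripper": 0.4}, {"delta_pos": [0, 0, -0.14], "turn": [0, 0, 0], "gripper": 0.4}, {"delta_pos": [0, 0, -0.14], "turn": [0, 0, 0], "gripper": 0.4}]'

```text
time: 14.9
eef_pos: [0.5629, -0.2775, 0.1856]
ee_rot: [0.004, 0.606, 0.796, 0.0]
wrist_force: [0.1, -0.4, -0.4]
opening: 0.0255
gripper_force: 0.0
```

```bash
python3 - <<'E'
from h import *
s,A=st(); im,c=snap('wrist','w9.png')
for x in (-.06,.06):
  t=D(x,.036); print(x,t,A.T@(np.append(t,.16)-s['eef_pos']))
E
```

```text
eef [ 0.5629 -0.2775  0.1856] yaw 15.47 D [-0.0154 -0.3799] open 0.0255 j [-0.53  0.55  1.5  -0.    1.08 -0.8 ]
-0.06 [0.53936261 0.14006631] [0.40886247 0.08854355 0.02391342]
0.06 [0.65920893 0.13399516] [0.3710555  0.2024295  0.02470427]
```

View pics/w9.png

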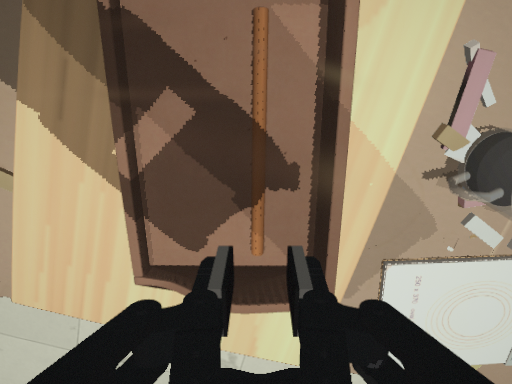

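The first dowel lies flat in the tray, from (261,10) to (258,252), clear of all walls. Now the second dowel (x=+0.06).

Emit:
play_rows --deltas '[{"delta_pos": [0.05, 0.01, -0.01], "turn": [0, 0, 3], "gripper": -0.3}, {"delta_pos": [0.1, 0.03, -0.01], "turn": [0, 0, 7], "gripper": -0.3}, {"delta_pos": [0.15, 0.055, -0.01], "turn": [0, 0, 11], "gripper": -0.3}, {"delta_pos": [0.2, 0.08, -0.01], "turn": [0, 0, 15], "gripper": -0.3}, {"delta_pos": [0.25, 0.11, -0.01], "turn": [0, 0, 18.4], "gripper": -0.3}, {"delta_pos": [0.3, 0.145, -0.01], "turn": [0, 0, 18.4], "gripper": -0.3}, {"delta_pos": [0.34, 0.18, 0], "turn": [0, 0, 18.4], "gripper": -0.3}, {"delta_pos": [0.371, 0.202, 0.025], "turn": [0, 0, 18.4], "gripper": -0.3}, {"delta_pos": [0.371, 0.202, 0.025], "turn": [0, 0, 18.4], "gripper": -0.3}, {"delta_pos": [0.371, 0.202, 0.025], "turn": [0, 0, 18.4], "gripper": -0.3}]'

```text
time: 16.2
eef_pos: [0.6566, 0.1344, 0.1554]
ee_rot: [-0.0, 0.725, 0.689, -0.001]
wrist_force: [0.3, -1.6, 0.4]
opening: 0.0556
gripper_force: 0.0
```

```bash
cat >> h.py <<'E'
def wood(im,box,mn=60):
    hsv=cv2.cvtColor(im,cv2.COLOR_RGB2HSV); m=((hsv[...,0]<16)&(hsv[...,1]>140)&(hsv[...,2]>45)).astype(np.uint8)
    r=np.zeros_like(m); x0,y0,x1,y1=box; r[y0:y1,x0:x1]=1; n,l,stt,ce=cv2.connectedComponentsWithStats(cv2.morphologyEx(m*r,cv2.MORPH_OPEN,np.ones((3,3))))
    return [(stt[i].tolist(),ce[i].round(1).tolist()) for i in range(1,n) if stt[i,4]>mn]
E
python3 - <<'E'
from h import *
s,A=st(); im,c=snap('wrist','w10.png'); print(wood(im,(170,150,350,300)))
for y in (.01,.06): print(proj(c,np.append(D(.06,y),.085)))
E
```

```text
eef [0.6566 0.1344 0.1554] yaw -2.94 D [0.0574 0.0362] open 0.0556 j [ 0.13  0.66  1.39 -0.    1.1   0.18]
[([256, 194, 18, 58, 928], [263.8, 223.2])]
[266.21004123 251.51908239]
[266.6238642  179.75352041]
```

Dowel at column 264 and tip row 252 agree with the prediction (266, 252). Grip and pull.

Emit:
play_rows --deltas '[{"delta_pos": [0, 0.001, 0.035], "turn": [0, 0, 0], "gripper": -0.3}, {"delta_pos": [0, 0.001, 0.067], "turn": [0, 0, 0], "gripper": -0.3}, {"delta_pos": [0, 0.001, 0.067], "turn": [0, 0, 0], "gripper": 0.2}, {"delta_pos": [0, 0.001, 0.067], "turn": [0, 0, 0], "gripper": 1}, {"delta_pos": [0, 0.001, 0.067], "turn": [0, 0, 0], "gripper": 1}, {"delta_pos": [0, 0.001, 0.067], "turn": [0, 0, 0], "gripper": 1}, {"delta_pos": [-0.02, 0.001, 0.067], "turn": [0, 0, 0], "gripper": 1}, {"delta_pos": [-0.04, 0.001, 0.067], "turn": [0, 0, 0], "gripper": 1}, {"delta_pos": [-0.057, 0.001, 0.067], "turn": [0, 0, 0], "gripper": 1}, {"delta_pos": [-0.057, 0.001, 0.067], "turn": [0, 0, 0], "gripper": 1}]' --force 40

```text
time: 17.5
eef_pos: [0.6553, 0.0752, 0.0897]
ee_rot: [0.001, 0.725, 0.688, -0.0]
wrist_force: [-0.5, -3.7, 7.2]
opening: 0.0101
gripper_force: 40.1
```

```bash
python3 - <<'E'
from h import *
s,A=st(); print(s['gripper_force'],s['wrist_force']); im,c=snap('wrist','w11.png'); print(wood(im,(170,0,350,300)), [proj(c,np.append(D(.06,y),.085)) for y in (0,.06)])
E
```

```text
eef [0.6553 0.0752 0.0897] yaw -3.02 D [ 0.059  -0.0229] open 0.0101 j [ 0.04  0.72  1.46 -0.    0.96  0.1 ]
40.055201053619385 [-0.54877867 -3.74357831  7.21184669]
[([248, 100, 29, 38, 947], [262.8, 116.7]), ([248, 182, 27, 118, 2790], [259.9, 239.6])] [array([265.21789659, 225.77001579]), array([265.60990847,  80.79847404])]
```

Emit:
play_rows --deltas '[{"delta_pos": [0, 0, 0], "turn": [0, 0, 0], "gripper": 0.3}, {"delta_pos": [0, 0, 0], "turn": [0, 0, 0], "gripper": 0.3}, {"delta_pos": [0.035, 0, 0], "turn": [0, 0, 0], "gripper": 0.3}, {"delta_pos": [0.065, 0, 0], "turn": [0, 0, 0], "gripper": 0.3}, {"delta_pos": [0.065, 0, 0], "turn": [0, 0, 0], "gripper": 1}, {"delta_pos": [0.065, 0, 0], "turn": [0, 0, 0], "gripper": 1}, {"delta_pos": [0.065, 0, 0], "turn": [0, 0, 0], "gripper": 1}, {"delta_pos": [0.065, 0, 0], "turn": [0, 0, 0], "gripper": 1}, {"delta_pos": [0.045, 0, 0], "turn": [0, 0, 0], "gripper": 1}, {"delta_pos": [0.02, 0, 0], "turn": [0, 0, 0], "gripper": 1}, {"delta_pos": [0.0, 0, 0], "turn": [0, 0, 0], "gripper": 1}, {"delta_pos": [0.0, 0, 0], "turn": [0, 0, 0], "gripper": 1}]'

```text
time: 19.05
eef_pos: [0.6552, 0.0756, 0.0894]
ee_rot: [0.0, 0.726, 0.688, -0.0]
wrist_force: [-0.3, 0.7, -0.2]
opening: 0.01
gripper_force: 39.0
```

Emit:
play_rows --deltas '[{"delta_pos": [0, 0, 0], "turn": [0, 0, 0], "gripper": 0.3}, {"delta_pos": [0, 0, 0], "turn": [0, 0, 0], "gripper": 0.3}, {"delta_pos": [0.026, 0, 0], "turn": [0, 0, 0], "gripper": 0.3}, {"delta_pos": [0.026, 0, 0], "turn": [0, 0, 0], "gripper": 1}, {"delta_pos": [0.026, 0, 0], "turn": [0, 0, 0], "gripper": 1}, {"delta_pos": [0.026, 0, 0], "turn": [0, 0, 0], "gripper": 1}, {"delta_pos": [0.013, 0, 0], "turn": [0, 0, 0], "gripper": 1}, {"delta_pos": [0.0, 0, 0], "turn": [0, 0, 0], "gripper": 1}, {"delta_pos": [0.0, 0, 0], "turn": [0, 0, 0], "gripper": 1}, {"delta_pos": [0, 0, 0], "turn": [0, 0, 0], "gripper": 0.3}, {"delta_pos": [0, 0, 0], "turn": [0, 0, 0], "gripper": 0.3}, {"delta_pos": [0, 0, -0.045], "turn": [0, 0, 0], "gripper": 0.3}]'

```text
time: 20.55
eef_pos: [0.6533, 0.0781, 0.1317]
ee_rot: [-0.002, 0.725, 0.689, -0.002]
wrist_force: [1.0, -0.2, 1.0]
opening: 0.0302
gripper_force: 0.0
```

Emit:
play_rows --deltas '[{"delta_pos": [0, 0, -0.005], "turn": [0, 0, 0], "gripper": 0.3}, {"delta_pos": [-0.045, 0, -0.005], "turn": [0, 0, 0], "gripper": 0.3}, {"delta_pos": [-0.045, 0, -0.005], "turn": [0, 0, 0], "gripper": 0.3}, {"delta_pos": [-0.045, 0, -0.005], "turn": [0, 0, 0], "gripper": 0.3}]'

```text
time: 21.05
eef_pos: [0.6527, 0.0333, 0.1389]
ee_rot: [-0.0, 0.725, 0.689, -0.0]
wrist_force: [-0.4, 0.4, 0.2]
opening: 0.0302
gripper_force: 0.0
```

```bash
python3 - <<'E'
from h import *
s,A=st(); im,c=snap('wrist','w12.png'); print(wood(im,(225,0,295,384)))
for y in (.06,-.05,-.12,-.136,-.15): print(y,proj(c,np.append(D(.06,y),.085)))
E
```

```text
eef [0.6527 0.0333 0.1389] yaw -2.95 D [ 0.0586 -0.0649] open 0.0302 j [-0.02  0.65  1.45  0.    1.04  0.03]
[([250, 11, 23, 32, 582], [262.2, 26.3]), ([250, 62, 22, 28, 529], [260.6, 75.8]), ([251, 98, 21, 39, 715], [261.2, 115.6]), ([251, 186, 19, 145, 2476], [259.5, 257.2])]
0.06 [265.59772635 -10.83771544]
-0.05 [264.89187472 202.73865426]
-0.12 [264.48834666 303.18602783]
-0.136 [264.40332863 322.98684404]
-0.15 [264.33115434 339.46066171]
```

Tip at row 331 → dryer y≈-0.143, as with the first one. Grip outside the rest, pull clear and lift.

Emit:
play_rows --deltas '[{"delta_pos": [-0.002, 0, 0.025], "turn": [0, 0, 0], "gripper": 0.3}, {"delta_pos": [-0.002, 0, 0.051], "turn": [0, 0, 0], "gripper": 0.3}, {"delta_pos": [-0.002, 0, 0.051], "turn": [0, 0, 0], "gripper": 1}, {"delta_pos": [-0.002, 0, 0.051], "turn": [0, 0, 0], "gripper": 1}, {"delta_pos": [-0.002, 0, 0.051], "turn": [0, 0, 0], "gripper": 1}, {"delta_pos": [-0.002, 0, 0.051], "turn": [0, 0, 0], "gripper": 1}, {"delta_pos": [-0.017, 0, 0.051], "turn": [0, 0, 0], "gripper": 1}, {"delta_pos": [-0.032, 0, 0.051], "turn": [0, 0, 0], "gripper": 1}, {"delta_pos": [-0.032, 0, 0.051], "turn": [0, 0, 0], "gripper": 1}, {"delta_pos": [-0.032, 0, 0.03], "turn": [0, 0, 0], "gripper": 1}, {"delta_pos": [-0.032, 0, 0], "turn": [0, 0, 0], "gripper": 1}, {"delta_pos": [-0.032, 0, 0], "turn": [0, 0, 0], "gripper": 1}]' --force 60

```text
time: 22.6
eef_pos: [0.6527, 0.0013, 0.1431]
ee_rot: [0.002, 0.725, 0.689, 0.002]
wrist_force: [0.2, 0.3, -0.1]
opening: 0.0094
gripper_force: 58.5
```

```bash
python3 - <<'E'
from h import *
s,A=st(); print(s['gripper_force'],s['wrist_force'])
im,c=snap('top','t13.png'); hsv=cv2.cvtColor(im,cv2.COLOR_RGB2HSV)
# tray check: red-brown mask incl. dowel, same as at the start, compare rect
m=((hsv[...,0]<15)&(hsv[...,1]>90)&(hsv[...,2]<140)).astype(np.uint8); m[:, :275]=0; m[:140]=0;m[255:]=0; m[:,425:]=0
m=cv2.morphologyEx(m,cv2.MORPH_OPEN,np.ones((3,3))); n,l,stt,ce=cv2.connectedComponentsWithStats(m); i=1+stt[1:,4].argmax()
print('tray',cv2.minAreaRect(np.argwhere(l==i)[:,::-1].astype(np.float32)), 'was (345.86,189.39) 69.9x101.7 76.8deg')
save(im,'t13c.png',(180,105,430,285),3)
E
```

```text
eef [0.6527 0.0013 0.1431] yaw -2.91 D [ 0.0603 -0.0969] open 0.0094 j [-0.07  0.64  1.46  0.    1.04 -0.02]
58.53382050991058 [ 0.19783883  0.3299623  -0.11493716]
tray ((345.84857177734375, 189.26654052734375), (69.82876586914062, 101.3160400390625), 76.32869720458984) was (345.86,189.39) 69.9x101.7 76.8deg
```

The tray is where it was. Carrying the second dowel over.

Emit:
play_rows --deltas '[{"delta_pos": [-0.04, -0.018, -0.01], "turn": [0, 0, -3], "gripper": 1}, {"delta_pos": [-0.09, -0.04, -0.01], "turn": [0, 0, -7], "gripper": 1}, {"delta_pos": [-0.14, -0.062, -0.01], "turn": [0, 0, -11], "gripper": 1}, {"delta_pos": [-0.19, -0.084, -0.01], "turn": [0, 0, -15], "gripper": 1}, {"delta_pos": [-0.24, -0.107, -0.01], "turn": [0, 0, -18.4], "gripper": 1}, {"delta_pos": [-0.28, -0.125, -0.01], "turn": [0, 0, -18.4], "gripper": 1}, {"delta_pos": [-0.301, -0.134, -0.01], "turn": [0, 0, -18.4], "gripper": 1}, {"delta_pos": [-0.301, -0.134, -0.01], "turn": [0, 0, -18.4], "gripper": 1}, {"delta_pos": [-0.301, -0.134, -0.01], "turn": [0, 0, -18.4], "gripper": 1}]'

```text
time: 23.78
eef_pos: [0.5022, -0.292, 0.1491]
ee_rot: [-0.0, 0.605, 0.796, 0.0]
wrist_force: [0.2, 0.8, -1.4]
opening: 0.0096
gripper_force: 58.6
```

```bash
python3 - <<'E'
from h import *
s,A=st(); print(s['gripper_force'],s['wrist_force'])
im,c=snap('side'); im2,c2=snap('wrist'); cv2.imwrite('pics/p14.png',cv2.cvtColor(np.hstack([cv2.resize(im[170:350,180:420],None,fx=1.6,fy=1.6),cv2.resize(im2,(384,288))]),cv2.COLOR_RGB2BGR))
E
```

```text
eef [ 0.5022 -0.292   0.1491] yaw 15.48 D [-0.0753 -0.3973] open 0.0096 j [-0.61  0.52  1.66  0.    0.97 -0.88]
58.61687421798706 [ 0.18403423  0.76317171 -1.39949164]
```

View pics/p14.png

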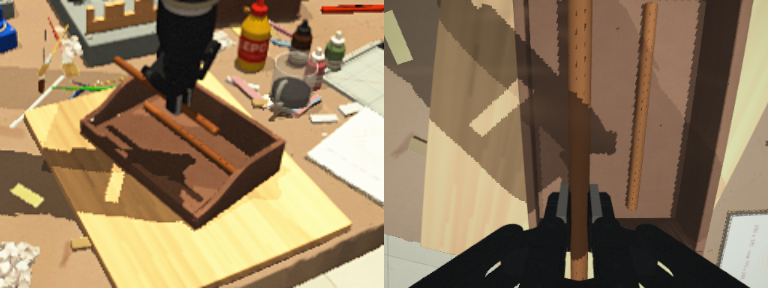

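The first dowel is in the tray ((650,5)–(632,208)) and the second is held level and parallel on the other side of it, with clearance. Lower 0.108 and release.

Emit:
play_rows --deltas '[{"delta_pos": [0, 0, 0.03], "turn": [0, 0, 0], "gripper": 1}, {"delta_pos": [0, 0, 0.06], "turn": [0, 0, 0], "gripper": 1}, {"delta_pos": [0, 0, 0.085], "turn": [0, 0, 0], "gripper": 1}, {"delta_pos": [0, 0, 0.1], "turn": [0, 0, 0], "gripper": 1}, {"delta_pos": [0, 0, 0.108], "turn": [0, 0, 0], "gripper": 1}, {"delta_pos": [0, 0, 0.108], "turn": [0, 0, 0], "gripper": 1}]'

```text
time: 24.62
eef_pos: [0.5021, -0.2927, 0.0413]
ee_rot: [-0.0, 0.605, 0.796, -0.0]
wrist_force: [0.3, 1.0, 0.8]
opening: 0.0095
gripper_force: 58.6
```

Emit:
play_rows --deltas '[{"delta_pos": [0, 0, 0], "turn": [0, 0, 0], "gripper": 0.6}, {"delta_pos": [0, 0, 0], "turn": [0, 0, 0], "gripper": 0.4}, {"delta_pos": [0, 0, 0], "turn": [0, 0, 0], "gripper": 0.4}, {"delta_pos": [0, 0, -0.04], "turn": [0, 0, 0], "gripper": 0.4}, {"delta_pos": [0, 0, -0.09], "turn": [0, 0, 0], "gripper": 0.4}, {"delta_pos": [0, 0, -0.15], "turn": [0, 0, 0], "gripper": 0.4}, {"delta_pos": [0, 0, -0.15], "turn": [0, 0, 0], "gripper": 0.4}]'

```text
time: 25.5
eef_pos: [0.5037, -0.294, 0.1961]
ee_rot: [0.004, 0.606, 0.796, 0.0]
wrist_force: [0.4, 0.0, -1.1]
opening: 0.0257
gripper_force: 0.0
```

```bash
python3 - <<'E'
from h import *
s,A=st(); im,c=snap('wrist','w15.png'); B=wood(im,(100,0,350,384)); print(B)
ct=np.array([.525,-.2566]);u=np.array([np.cos(np.radians(105.4)),np.sin(np.radians(105.4))]);v=np.array([-u[1],u[0]])
for st_,ce in B:
  if st_[3]>80: p=onz(c,*ce,.03)[:2]-ct; print(p@u,p@v)
# to knob: yaw 85.5 start
t=np.array([.391,.286,.16]); d=A.T@(t-s['eef_pos']); print(d)
E
```

```text
eef [ 0.5037 -0.294   0.1961] yaw 15.47 D [-0.0737 -0.3993] open 0.0257 j [-0.61  0.46  1.62 -0.    1.05 -0.88]
[([253, 5, 15, 141, 1802], [259.4, 71.7]), ([314, 10, 32, 240, 3077], [329.3, 125.2]), ([252, 168, 12, 79, 865], [257.4, 207.8])]
0.05725077258889928 0.03160255381471661
0.013327532233472508 -0.029149905127841075
[0.58924165 0.04586653 0.03248284]
```

Emit:
play_rows --deltas '[{"delta_pos": [0.04, 0.003, 0], "turn": [0, 0, -4], "gripper": -1}, {"delta_pos": [0.095, 0.007, 0], "turn": [0, 0, -11], "gripper": -1}, {"delta_pos": [0.15, 0.012, 0], "turn": [0, 0, -18], "gripper": -1}, {"delta_pos": [0.205, 0.016, 0], "turn": [0, 0, -25], "gripper": -1}, {"delta_pos": [0.26, 0.02, 0], "turn": [0, 0, -32], "gripper": -1}, {"delta_pos": [0.315, 0.025, 0], "turn": [0, 0, -39], "gripper": -1}, {"delta_pos": [0.37, 0.029, 0], "turn": [0, 0, -46], "gripper": -1}, {"delta_pos": [0.425, 0.033, 0.01], "turn": [0, 0, -53], "gripper": -1}, {"delta_pos": [0.48, 0.037, 0.02], "turn": [0, 0, -60], "gripper": -1}, {"delta_pos": [0.535, 0.042, 0.03], "turn": [0, 0, -66], "gripper": -1}, {"delta_pos": [0.575, 0.045, 0.032], "turn": [0, 0, -70], "gripper": -1}, {"delta_pos": [0.589, 0.046, 0.032], "turn": [0, 0, -70], "gripper": -1}]' --force 40

```text
time: 27.05
eef_pos: [0.3881, 0.2884, 0.158]
ee_rot: [-0.001, 0.038, 0.999, -0.001]
wrist_force: [0.2, 0.3, -0.0]
opening: 0.0856
gripper_force: 0.0
```

Emit:
play_rows --deltas '[{"delta_pos": [0, 0, 0], "turn": [0, 0, 0], "gripper": -1}, {"delta_pos": [0, 0, 0], "turn": [0, 0, 0], "gripper": -1}]'

```text
time: 27.3
eef_pos: [0.3894, 0.286, 0.1591]
ee_rot: [-0.0, 0.04, 0.999, -0.0]
wrist_force: [-0.1, -1.2, -0.0]
opening: 0.0855
gripper_force: 0.0
```

```bash
python3 - <<'E'
from h import *
s,A=st(); print(A.T@(np.array([.391,.2855,.07])-s['eef_pos']))
im,c=snap('top','t16.png')
ct=np.array([.525,-.2566]);u=np.array([np.cos(np.radians(105.4)),np.sin(np.radians(105.4))]);v=np.array([-u[1],u[0]])
hsv=cv2.cvtColor(im,cv2.COLOR_RGB2HSV); m=((hsv[...,0]<18)&(hsv[...,1]>120)&(hsv[...,2]>85)).astype(np.uint8)
m[:,:290]=0;m[:,400:]=0;m[:150]=0;m[232:]=0
n,l,stt,ce=cv2.connectedComponentsWithStats(m)
for i in range(1,n):
  if stt[i,4]>80:
    q=np.array([onz(c,x,y,.034)[:2]-ct for y,x in np.argwhere(l==i)]); print(stt[i],'u',(q@u).min(),(q@u).max(),'v',(q@v).mean(),'tilt',np.degrees(np.polyfit(q@u,q@v,1)[0]))
E
```

```text
eef [0.3894 0.286  0.1591] yaw 85.37 D [-0.2171  0.1742] open 0.0855 j [ 0.54  0.35  1.9  -0.    0.89 -0.95]
[-0.00166438 -0.00036836  0.08906529]
[303 171  76  21 300] u -0.10548800915117536 0.10327579728074966 v -0.03040517073758591 tilt -1.2041692739737835
[307 193  77  21 314] u -0.10214064614547798 0.10793599623619864 v 0.03110919794784109 tilt -1.161035913458146
```

Both dowels are lying in the tray within 3 mm of its middle, at ±30 mm across. Second twist.

Emit:
play_rows --deltas '[{"delta_pos": [-0.001, 0, 0.03], "turn": [0, 0, 0], "gripper": -1}, {"delta_pos": [-0.001, 0, 0.06], "turn": [0, 0, 0], "gripper": -1}, {"delta_pos": [-0.001, 0, 0.088], "turn": [0, 0, 0], "gripper": -1}, {"delta_pos": [-0.001, 0, 0.088], "turn": [0, 0, 0], "gripper": -0.3}, {"delta_pos": [-0.001, 0, 0.088], "turn": [0, 0, 0], "gripper": 0.3}, {"delta_pos": [-0.001, 0, 0.088], "turn": [0, 0, 0], "gripper": 1}, {"delta_pos": [-0.001, 0, 0.088], "turn": [0, 0, 0], "gripper": 1}, {"delta_pos": [-0.001, 0, 0.088], "turn": [0, 0, 0], "gripper": 1}, {"delta_pos": [-0.001, 0, 0.088], "turn": [0, 0, 0], "gripper": 1}]' --force 40

```text
time: 28.48
eef_pos: [0.3904, 0.2853, 0.0724]
ee_rot: [-0.0, 0.04, 0.999, -0.001]
wrist_force: [0.1, -21.1, 18.6]
opening: 0.0139
gripper_force: 38.6
```

Emit:
play_rows --deltas '[{"delta_pos": [0, 0, 0], "turn": [0, 0, 8], "gripper": 1}, {"delta_pos": [0, 0, 0], "turn": [0, 0, 18], "gripper": 1}, {"delta_pos": [0, 0, 0], "turn": [0, 0, 28], "gripper": 1}, {"delta_pos": [0, 0, 0], "turn": [0, 0, 38], "gripper": 1}, {"delta_pos": [0, 0, 0], "turn": [0, 0, 48], "gripper": 1}, {"delta_pos": [0, 0, 0], "turn": [0, 0, 58], "gripper": 1}, {"delta_pos": [0, 0, 0], "turn": [0, 0, 66], "gripper": 1}, {"delta_pos": [0, 0, 0], "turn": [0, 0, 71], "gripper": 1}, {"delta_pos": [0, 0, 0], "turn": [0, 0, 71], "gripper": 1}, {"delta_pos": [0, 0, 0], "turn": [0, 0, 71], "gripper": 1}]'

```text
time: 29.72
eef_pos: [0.3921, 0.287, 0.0725]
ee_rot: [0.001, 0.612, 0.791, 0.002]
wrist_force: [7.2, -7.2, 4.8]
opening: 0.0132
gripper_force: 39.0
```

```bash
python3 - <<'E'
from h import *
s,A=st(); print(s['torque'],s['wrist_force'],s['gripper_force'])
E
```

```text
eef [0.3921 0.287  0.0725] yaw 14.53 D [-0.2145  0.1753] open 0.0132 j [ 0.54  0.5   1.95 -0.    0.69  0.29]
[-1.28519514 -1.3541909   0.22328833] [ 7.18931404 -7.20758671  4.84178193] 38.99690330028534
```

Moment is a little lower than last time, so I press 4° further to be sure of the stop, then release.

Emit:
play_rows --deltas '[{"delta_pos": [0, 0, 0], "turn": [0, 0, 2], "gripper": 1}, {"delta_pos": [0, 0, 0], "turn": [0, 0, 4], "gripper": 1}, {"delta_pos": [0, 0, 0], "turn": [0, 0, 4], "gripper": 1}]'

```text
time: 30.1
eef_pos: [0.392, 0.2874, 0.0726]
ee_rot: [0.001, 0.639, 0.769, 0.002]
wrist_force: [5.5, -4.5, 6.0]
opening: 0.0131
gripper_force: 65.2
```

```bash
python3 - <<'E'
from h import *
s,A=st(); print(s['torque'],s['wrist_force'],s['gripper_force'])
im,c=snap('wrist','w17.png')
E
```

```text
eef [0.392  0.2874 0.0726] yaw 10.61 D [-0.2147  0.1757] open 0.0131 j [ 0.54  0.5   1.95 -0.    0.69  0.35]
[-0.64325395 -0.91777177  1.10514946] [ 5.47382254 -4.54546457  6.04369335] 65.2305393666029
```

Emit:
play_rows --deltas '[{"delta_pos": [0, 0, 0], "turn": [0, 0, 0], "gripper": 0.3}, {"delta_pos": [0, 0, 0], "turn": [0, 0, 0], "gripper": -1}, {"delta_pos": [0, 0, 0], "turn": [0, 0, 0], "gripper": -1}, {"delta_pos": [0, 0, 0], "turn": [0, 0, 0], "gripper": -1}, {"delta_pos": [0, 0, 0], "turn": [0, 0, 0], "gripper": -1}, {"delta_pos": [0, 0, -0.05], "turn": [0, 0, 0], "gripper": -1}, {"delta_pos": [0, 0, -0.1], "turn": [0, 0, 0], "gripper": -1}, {"delta_pos": [0, 0, -0.15], "turn": [0, 0, 0], "gripper": -1}, {"delta_pos": [0, 0, -0.15], "turn": [0, 0, 0], "gripper": -1}]'

```text
time: 31.28
eef_pos: [0.3915, 0.2879, 0.2246]
ee_rot: [0.001, 0.64, 0.769, 0.003]
wrist_force: [-0.2, 0.8, -0.4]
opening: 0.0851
gripper_force: 0.0
```

```bash
python3 - <<'E'
from h import *
a=cv2.imread('pics/w17.png'); im,c=snap('top'); b=cv2.cvtColor(im,cv2.COLOR_RGB2BGR)[105:285,90:430]
cv2.imwrite('pics/f18.png',np.hstack([cv2.resize(a[100:,100:450],(308,250)),cv2.resize(b,(472,250))]))
ct=np.array([.525,-.2566]);u=np.array([np.cos(np.radians(105.4)),np.sin(np.radians(105.4))]);v=np.array([-u[1],u[0]])
hsv=cv2.cvtColor(im,cv2.COLOR_RGB2HSV); m=((hsv[...,0]<18)&(hsv[...,1]>120)&(hsv[...,2]>85)).astype(np.uint8)
m[:,:290]=0;m[:,400:]=0;m[:150]=0;m[232:]=0
n,l,stt,ce=cv2.connectedComponentsWithStats(m)
for i in range(1,n):
  if stt[i,4]>80:
    q=np.array([onz(c,x,y,.034)[:2]-ct for y,x in np.argwhere(l==i)]); print('u',(q@u).min(),(q@u).max(),'v',(q@v).mean())
E
```

```text
u -0.10548800915117536 0.10327579728074966 v -0.03039701739813035
u -0.10399913952520104 0.10793599623619864 v 0.031127707189035948
```

View pics/f18.png

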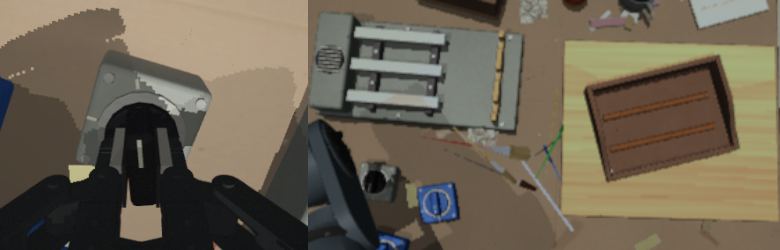

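The left half shows the jaws holding the bar at the stop, where the moment jumped to 1.1 N m. The right half shows the knob sprung back, both dowels in the tray at about (655,107) and (662,136), and the tubes empty. Handing in.

```bash
python3 -c "
from rig import order
print(order.close_job())"
```

```text
the job is handed in; nothing more can be done
None
```

The job is handed in, with no verdict returned: the knob was twisted to its stop and sprang back before and after, and both dowels (the middle tube was empty) lie flat lengthwise in the upright tray, the glue bottle and mug never approached.

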